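Run a copper mirror blank along the rail into the inspection pocket

ROBOT

A 7-joint arm with a two-finger parallel gripper is mounted at the origin on the work surface. World frame = base frame: x ahead of the robot, y to its left, z up, the work surface at z = 0. Lengths are in m, angles in rad, forces in N, time in s.
With the tool pointing down it reaches from about 0.35 to 0.9 m from the base axis. Payload 7.2 kg.
Tool frame: the origin (TCP) lies on the front face of the gripper's body, between the roots of the fingers; the fingertips stand arm.tips_ahead ahead of it and the grasp point (between the pads) lies 61 mm ahead of it (arm.tips_ahead is the distance from the TCP to the fingertips, in m); z points along the fingers, y is the line along which they close (so a half turn about z gives the same grasp; the last joint's range is limited). The gripper opens to 88 mm and grips with 3 to 60 N. Pads are 20 mm wide; open, the fingers measure 115 mm over their backs; the gripper's body (75 mm by 178 mm) begins 61 mm behind the grasp point.
Start: joints at [1.042, 0.411, -0.013, 1.596, 0.006, 1.134, -0.082], TCP at [0.278, -0.56, 0.303] pointing down, gripper open.
Joint ranges: [-2.95, 2.95], [-0.29, 1.99], [-1.47, 1.44], [0.14, 2.54], [-1.03, 4.17], [0.13, 1.85], [-2.86, 2.86]. Speed limits (rad/s): [2.39, 2.39, 3.01, 3.01, 3.14, 3.14, 3.14].

INTERFACE

Orientations are given as a 3x3 rotation matrix whose columns are the frame's x, y, z axes.
In Python, from workcell import arm gives the robot as it stands.
- The arm moves only by the shell command python3 -m crank 'ROWS'. ROWS is JSON, a list of rows, each a list of 5 numbers: the shift along the tool's x, y, z in m, then the turn about the tool's z in rad, then the opening, from 0 (shut) to 1 (fully open). In form: [[dx, dy, dz, yaw, claw], ...]. A call has exactly 5 rows; each row shifts and turns the commanded pose from where the row before left it, along the tool's axes as they then stand; what a row does not reach is not made up. A row lasts 1/10 s, in which the tool goes at most 50 mm and 8.59 degrees, less where a joint would pass 70% of its speed; a pose out of reach is approached as far as the arm can. A call with a gripper value outside its range is refused whole. The fingers move at their own pace and stop on an object; the grip force is fixed at half the most. Time passes only in rows, so rows that do not move let the fingers close, or fill a call up. It gives the time, the measured TCP pose, the force, the opening and the grip force at its end, in the units of the state.
- arm.sense(): the state, without advancing time (a new reading comes with each control period).
- arm.camera(name): name is "scene" or "side" or "wrist"; returns a dict with "frame" (480x640x3 uint8, red, green, blue), "fx", "fy", "cx", "cy" (pixels), "cam_to_world" (4x4, takes a point from camera to world coordinates); the wrist camera has in their place "hand_eye" (4x4, takes a point from camera to tool coordinates, whose origin is the TCP and whose axes are the flange's). Camera axes: x right, y up, looking along -z (the intrinsics and any distortion apply to the point x, -y, -z); pixel columns grow to the right and rows downward; lengths in m; the calibration is good to about 2 mm. A picture is of the moment at which its call begins: read the wrist's pose just before it. There is no depth.
- arm.close_job(): hands the job in; it is judged then, once.
Trained networks look in a picture, given as the dict that the camera call returned (one of the last four; its "shot" number tells which), for a name from the list of things; names that differ only in an ending like _2 or _b are one class to them, and where a whole thing is asked for, a point or a joint stands for the part that bears it (a point fixed in the world has none). Each returns a list of dicts, best first, with "score" (0 to 1); they miss things now and then, are a little off and sometimes report something else, mostly with a low value. They report only what shows in the picture. A call takes as long as a camera call. They do not tell look-alikes from the thing itself.
- arm.boxes_of(picture, target): "rect" ([left, top, right, bottom] in pixels, round what is visible of it).
- arm.silhouettes(picture, target): "pixels" (480x640 bool, what is visible of it) and "rect" ([left, top, right, bottom] in pixels, round what is visible of it).
The state is a dict: "time": time; "joints": joint angles; "joint_vel": joint speeds; "effort": joint torques, N m; "position": TCP position; "tcp_rot": TCP orientation; "ft_force": force on the tool from outside, world axes, zero at the start; "ft_torque": the same for the moment, N m; "finger_gap": finger opening in m; "finger_force": force on a finger pad.
Only numpy, scipy, OpenCV 4.12 (cv2) and the standard library are available. Lean on these libraries where they do the work, as an engineer would, in place of code of your own. Each camera call takes 0.05 s, during which the arm holds its last target. There are 200 camera calls.

TASK

Nudge the copper mirror blank across the black board until it touches the steel rail while it is still between the two yellow lines; then, keeping it against the rail the whole way, drag it along the rail into the corner pocket that has the green tag, fully home against both the rail and the end stop. Only push it gently with the fingertips: never lift, tip or flick it, and leave everything else where it stands.

Things in the scene. Friction and masses are not known exactly. Their poses are not given: they have to be found in the camera images.
- board: Fixed black breadboard, 200 mm (its x) by 380 mm (its y), 12 mm thick; position and yaw vary. Origin at the centre of its underside, z up. Board, rail and stops are slick (friction about 0.2). Two flat yellow lines cross it at y = +75 and -75 mm. The rail is along its +x side; at each end of the rail (+y and -y) the rail, an end stop and a lip form a corner pocket.
- rail_mid (a point): Middle of the steel rail's working face, at the board's surface (board x = 70 mm, y = 0, z = 12 mm), axes as the board's. The rail is 380 mm long (along y), 16 mm thick, 20 mm high above the board, and its face looks to board -x, towards the robot.
- stop_left (a point): End stop at board +y: foot of its face, where it meets the rail (board x = 70, y = 170, z = 12 mm). The stop is 16 mm high, square to the rail, and reaches 66 mm out from it. A lip 8 mm thick and 10 mm high runs 16 mm from the stop back along the rail (tip at board y = 154 mm), leaving a 54 mm gap between rail and lip.
- stop_right (a point): The end stop at board -y, mirror image of the left one (board x = 70, y = -170, z = 12 mm), with the same lip (tip at board y = -154 mm).
- blank_center (a point): Centre (half-way up) of the loose copper mirror blank: a plain disc lying flat on the board, 50 mm in diameter, 12.5 mm thick, about 0.15 to 0.3 kg. It touches the rail when its centre is at board x = 45 mm, and an end stop when its centre is at board y = +145 or -145 mm. It starts between the yellow lines, off the rail.
- green_pocket (a point): The point where the blank's centre lies when it is fully home in the pocket with the green tag. The tag is a green block 16 x 40 x 8 mm fixed on top of the rail (28 mm above the board at its top) beside that pocket; it may be at either end of the board.
- red_pocket (a point): The same point of the other pocket, marked by an identical red tag. Not wanted now.
- post: Bystander: upright steel optical post 50 mm tall, 13 mm thick on a foot 32 mm across, standing loose on the board near a front corner (board x about -72 mm, y about 145 mm); origin under its centre.
- lockring: Bystander: loose brass ring, 36 mm across, 8 mm high, lying on the board near the other front corner (board x about -72 mm, y about -145 mm); origin under its centre.
- screwdriver: Bystander: red-handled screwdriver 170 mm long, lying loose on the table to the left of the board; origin at the underside of its middle.
- carton: Bystander: cardboard box 100 x 160 x 70 mm, loose on the table to the left; origin under its centre.
- jar: Bystander: amber jar 56 mm across, 70 mm high, loose on the table to the right; origin under its centre.
- sensor: Bystander: power sensor, a round aluminium head 68 mm across on a dark 44 mm column, 72 mm high, loose on the table to the right; origin under its centre.
- blank: The same copper disc; origin under its centre, z up when it lies flat.
Mind the look-alikes: they are no part of the job. There is more than one size of the blank; the job needs the largest.

How it is judged:
By the outcome, as a careful person would: the job done as asked, in the order asked, and still so for the second after the job is handed in, with the robot touching nothing.
It also fails if it takes over 54 s, if anything falls off the work surface, if the arm or the gripper's body presses on something with over 40 N, if the wrist force passes 120 N, or if a joint passes its speed limit or range.

## Working session

There is one attempt and no reset: what is moved stays moved. The work goes in short steps, Python scripts to look and compute and a shell command to move; the robot and the scene stay as the last step left them, time stands still between calls to the robot, and variables do not carry over. Pictures are saved under pics/ and viewed, at most 10 in all, crops included, and the job is handed in when it is done.

```bash
ls; mkdir -p pics
python3 - <<'E'
from workcell import arm
import cv2,numpy as np
s=arm.sense();print(s['time'],s['position'],s['tcp_rot'],arm.tips_ahead,s['finger_gap'])
ims=[]
for n in ["scene","side"]:
    p=arm.camera(n);cv2.imwrite(f"pics/{n}0.png",p["frame"][:,:,::-1])
    print(n,p['fx'],p['fy'],p['cx'],p['cy'],np.array(p['cam_to_world']).round(3).tolist(),[k for k in p])
    for t in ["board","blank","stop_left","stop_right","green_pocket","red_pocket","post","lockring"]:
        try: print(t,[(round(b['score'],2),np.round(b['rect']).tolist()) for b in arm.boxes_of(p,t)][:4])
        except Exception as e: print(t,e)
print(arm.sense()['time'])
E
```

```text
pics
0.0 [ 0.27772583 -0.5594764   0.30183324] [[ 8.95670030e-01  4.44718517e-01 -7.99143214e-04]
 [ 4.44719222e-01 -8.95668990e-01  1.36893245e-03]
 [-1.06978186e-04 -1.58150612e-03 -9.99998744e-01]] 0.08 0.08787364177009645
scene 514.8199429337164 514.8199429337164 316.32629656388855 241.2563549457102 [[-0.66, -0.596, 0.458, 0.993], [0.751, -0.523, 0.402, 0.434], [0.0, 0.609, 0.793, 0.845], [0.0, 0.0, 0.0, 1.0]] ['frame', 'fx', 'fy', 'cx', 'cy', 'cam_to_world', 'shot']
board [(0.65, [224.0, 178.0, 427.0, 351.0]), (0.58, [303.0, 237.0, 330.0, 262.0])]
blank [(0.69, [350.0, 190.0, 366.0, 204.0]), (0.67, [304.0, 240.0, 328.0, 262.0]), (0.64, [263.0, 308.0, 279.0, 328.0])]
stop_left [(0.83, [228.0, 180.0, 427.0, 348.0]), (0.43, [137.0, 157.0, 171.0, 200.0])]
stop_right [(0.58, [225.0, 182.0, 427.0, 347.0])]
green_pocket [(0.68, [336.0, 305.0, 357.0, 328.0])]
red_pocket [(0.69, [135.0, 156.0, 172.0, 201.0]), (0.45, [235.0, 220.0, 253.0, 233.0])]
post [(0.79, [400.0, 265.0, 413.0, 285.0])]
lockring [(0.64, [294.0, 191.0, 307.0, 204.0])]
side 559.977951041131 559.977951041131 318.2834493804656 237.99274680154878 [[-0.743, 0.481, -0.466, -0.02], [-0.669, -0.521, 0.53, 0.637], [0.012, 0.705, 0.709, 0.843], [0.0, 0.0, 0.0, 1.0]] ['frame', 'fx', 'fy', 'cx', 'cy', 'cam_to_world', 'shot']
board [(0.92, [208.0, 179.0, 406.0, 326.0])]
blank [(0.81, [300.0, 230.0, 324.0, 246.0]), (0.7, [242.0, 211.0, 255.0, 221.0]), (0.59, [384.0, 265.0, 402.0, 286.0])]
stop_left [(0.69, [209.0, 177.0, 408.0, 325.0])]
stop_right [(0.78, [208.0, 175.0, 408.0, 325.0])]
green_pocket [(0.7, [170.0, 398.0, 274.0, 411.0]), (0.58, [220.0, 243.0, 241.0, 258.0])]
red_pocket [(0.28, [207.0, 179.0, 406.0, 322.0])]
post [(0.7, [268.0, 284.0, 289.0, 317.0])]
lockring [(0.6, [374.0, 222.0, 391.0, 233.0])]
0.9
```

```bash
python3 -c "
import cv2,numpy as np
a=cv2.imread('pics/scene0.png')[150:380,190:450];b=cv2.imread('pics/side0.png')[150:380,180:440]
cv2.imwrite('pics/c0.png',np.hstack([cv2.resize(a,(400,354)),cv2.resize(b,(400,354))]))"
```

```text
(no output)
```

View pics/scene0.png

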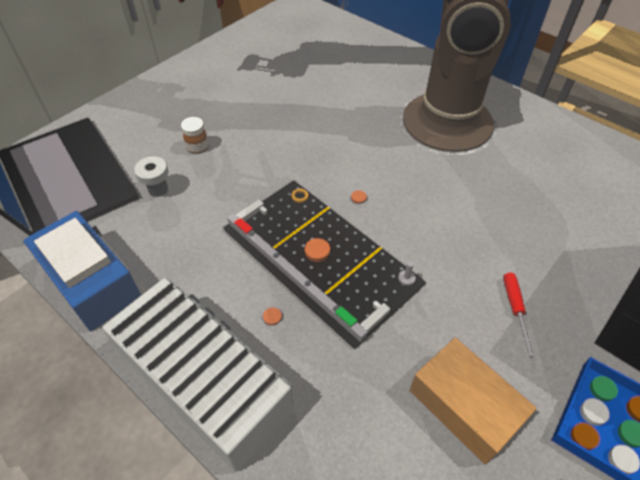

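View pics/c0.png

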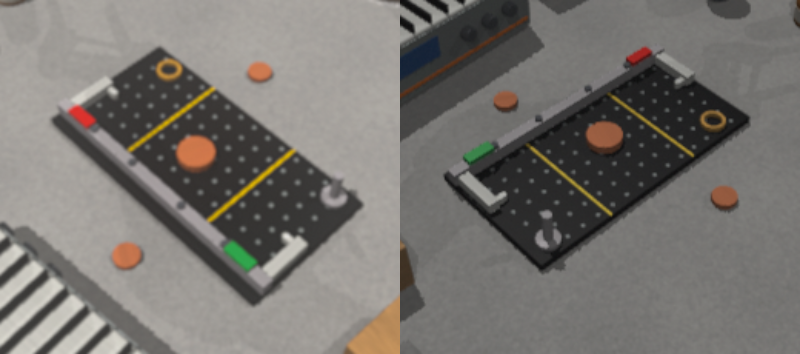

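The scene shows three discs that could be the blank. They are at pixel (316,250), the large one on the board between the yellow lines, and at (359,197) and (272,316), both small and lying on the table. I choose (316,250), and the crop confirms it is the largest. The green tag is at (345,316), on the post's end, so the target is stop_left (+y).

```bash
cat > h.py <<'E'
import numpy as np,cv2
from scipy.optimize import least_squares
def ray(p,uv,z,C=None):
    C=np.array(p['cam_to_world']) if C is None else C
    uv=np.atleast_2d(uv); d=np.c_[(uv[:,0]-p['cx'])/p['fx'],-(uv[:,1]-p['cy'])/p['fy'],-np.ones(len(uv))]@C[:3,:3].T
    return C[:3,3]+d*((z-C[2,3])/d[:,2])[:,None]
def yellow(f):
    h=cv2.cvtColor(f,cv2.COLOR_RGB2HSV); return cv2.inRange(h,(20,130,110),(34,255,255))
def copper(f):
    h=cv2.cvtColor(f,cv2.COLOR_RGB2HSV); return cv2.inRange(h,(3,90,80),(17,255,255))
E
cat > m.py <<'E'
from workcell import arm
from h import *
for n in ["side","scene"]:
    p=arm.camera(n); f=p['frame']
    m=yellow(f); m[:170]=0; m[360:]=0
    k,l,st,ce=cv2.connectedComponentsWithStats(m)
    for i in range(1,k):
        if st[i,4]<30: continue
        v,u=np.nonzero(l==i); P=ray(p,np.c_[u,v],0.012)[:,:2]
        c=P.mean(0); d=np.linalg.svd(P-c)[2][0]; d*=np.sign(d[0]); t=(P-c)@d
        print(n,'yellow',st[i].tolist(),'ends',(c+d*t.min()).round(4),(c+d*t.max()).round(4),'ang',np.degrees(np.arctan2(d[1],d[0])).round(2),'len',np.ptp(t).round(3))
    m=copper(f); k,l,st,ce=cv2.connectedComponentsWithStats(m)
    for i in range(1,k):
        if st[i,4]>100 and 180<ce[i,1]<350 and 200<ce[i,0]<430: print(n,'copper',st[i].tolist(),ray(p,ce[i],0.0185)[0].round(4))
E
python3 m.py
```

```text
side yellow [318, 212, 53, 40, 120] ends [ 0.423  -0.0293] [ 0.5806 -0.0428] ang -4.88 len 0.158
side yellow [265, 245, 53, 45, 147] ends [0.4356 0.1199] [0.5935 0.1064] ang -4.9 len 0.158
side copper [168, 174, 74, 46, 134] [0.7967 0.1009 0.0185]
side copper [241, 209, 15, 11, 133] [0.6821 0.0698 0.0185]
side copper [301, 229, 24, 18, 341] [0.5326 0.0266 0.0185]
side copper [382, 271, 18, 13, 184] [0.3467 0.005  0.0185]
scene yellow [273, 207, 57, 42, 242] ends [ 0.4263 -0.0302] [ 0.5817 -0.0434] ang -4.86 len 0.156
scene yellow [325, 247, 57, 47, 263] ends [0.4387 0.1193] [0.5946 0.106 ] ang -4.88 len 0.156
scene copper [351, 190, 16, 13, 158] [0.364  0.0024 0.0185]
scene copper [304, 237, 27, 25, 526] [0.5305 0.029  0.0185]
scene copper [263, 308, 19, 17, 257] [0.6982 0.0672 0.0185]
```

```bash
python3 -m crank '[[0,0,0,-0.12,0],[0,0,0,-0.12,0],[0.037,-0.02,0,0,0],[0.037,-0.02,0,0,0],[0.037,-0.02,0,0,0]]'
python3 -m crank '[[0.037,-0.02,0,0,0],[0.037,-0.02,0,0,0],[0.037,-0.02,0,0,0],[0.037,-0.02,0,0,0],[0.037,-0.02,0,0,0]]'
python3 -m crank '[[0.037,-0.02,0,0,0],[0.037,-0.02,0,0,0],[0.037,-0.02,0,0,0],[0,0,0.02,0,0],[0,0,0.02,0,0]]'
```

```text
time: 1.5
position: [0.3243, -0.4411, 0.3025]
tcp_rot: [[0.765, 0.644, 0.0], [0.644, -0.765, 0.0], [0.0, 0.0, -1.0]]
ft_force: [0.8, -0.5, 0.2]
finger_gap: 0.0513
finger_force: 0.0
time: 2.0
position: [0.4013, -0.2451, 0.303]
tcp_rot: [[0.764, 0.645, 0.001], [0.645, -0.764, -0.001], [0.0, 0.001, -1.0]]
ft_force: [0.6, -0.3, -1.2]
finger_gap: 0.0115
finger_force: 0.0
time: 2.5
position: [0.448, -0.1278, 0.2628]
tcp_rot: [[0.762, 0.647, 0.002], [0.647, -0.762, -0.001], [0.001, 0.002, -1.0]]
ft_force: [-0.0, -0.6, 0.0]
finger_gap: 0.0006
finger_force: 0.0
```

```bash
cat > w.py <<'E'
from workcell import arm
from h import *
import sys
s=arm.sense(); p=arm.camera("wrist"); f=p['frame']
cv2.imwrite(f"pics/{sys.argv[1]}.png",f[:,:,::-1])
print('keys',[k for k in p if k!='frame'],np.array(p['hand_eye']).round(3).tolist(), p.get('dist'))
T=np.eye(4);T[:3,:3]=s['tcp_rot'];T[:3,3]=s['position'];C=T@np.array(p['hand_eye'])
print(s['time'],s['position'])
m=yellow(f);k,l,st,ce=cv2.connectedComponentsWithStats(m)
for i in range(1,k):
    if st[i,4]<150: continue
    v,u=np.nonzero(l==i);P=ray(p,np.c_[u,v],0.012,C)[:,:2];c=P.mean(0);d=np.linalg.svd(P-c,full_matrices=False)[2][0];d*=np.sign(d[0]);t=(P-c)@d
    print('yellow',st[i].tolist(),(c+d*t.min()).round(4),(c+d*t.max()).round(4),np.degrees(np.arctan2(d[1],d[0])).round(2))
m=copper(f);k,l,st,ce=cv2.connectedComponentsWithStats(m)
for i in range(1,k):
    if st[i,4]>500:
        c,_=cv2.findContours((l==i).astype(np.uint8),cv2.RETR_EXTERNAL,cv2.CHAIN_APPROX_NONE)
        q=max(c,key=len)[:,0,:]; P=ray(p,q,0.0245,C)[:,:2]
        o,r=cv2.minEnclosingCircle((P*1000).astype(np.float32)); print('copper',st[i].tolist(),np.round(o,1),round(r,1))
E
python3 w.py w1
```

```text
keys ['fx', 'fy', 'cx', 'cy', 'hand_eye', 'shot'] [[-0.001, 0.959, 0.284, 0.079], [1.0, 0.001, 0.0, 0.0], [0.0, 0.284, -0.959, -0.081], [0.0, 0.0, 0.0, 1.0]] None
2.5 [ 0.44799039 -0.12777816  0.26284847]
yellow [197, 0, 152, 160, 1674] [ 0.425  -0.0311] [ 0.5792 -0.0444] -4.92
yellow [262, 175, 43, 42, 435] [ 0.4312 -0.0877] [ 0.4579 -0.108 ] -37.28
copper [189, 0, 63, 19, 859] [521.1  17.1] 20.6
copper [102, 183, 46, 42, 1516] [364.2 -10.2] 17.3
copper [571, 369, 49, 19, 516] [ 490.7 -406.6] 20.9
```

View pics/w1.png

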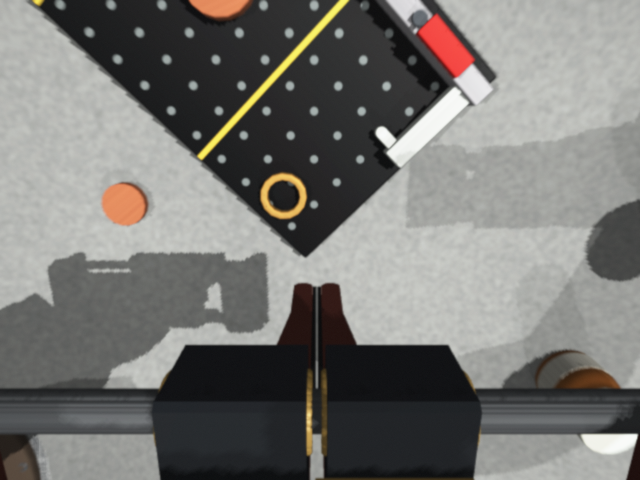

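The wrist view shows the blank at the top edge (220,5) and the -y yellow line from (200,157) to (348,0). The lockring is at (284,195), and the closed fingertips are at (317,287).

```bash
python3 -m crank '[[0.028,-0.016,0.01,0,0],[0.028,-0.016,0.01,0,0],[0.028,-0.016,0.02,0,0],[0.028,-0.016,0.02,0,0],[0,0,0,0,0]]'; python3 w.py w2
```

```text
time: 3.05
position: [0.4915, -0.004, 0.2012]
tcp_rot: [[0.761, 0.649, -0.002], [0.649, -0.761, 0.002], [-0.0, -0.003, -1.0]]
ft_force: [-0.3, -1.0, -0.5]
finger_gap: 0.0002
finger_force: 0.0
keys ['fx', 'fy', 'cx', 'cy', 'hand_eye', 'shot'] [[-0.001, 0.959, 0.284, 0.079], [1.0, 0.001, 0.0, 0.0], [0.0, 0.284, -0.959, -0.081], [0.0, 0.0, 0.0, 1.0]] None
3.05 [ 0.49151415 -0.00402245  0.20116652]
yellow [111, 0, 155, 176, 589] [0.4386 0.1203] [0.5783 0.1083] -4.87
yellow [117, 0, 160, 181, 601] [0.4384 0.1159] [0.5823 0.1037] -4.87
yellow [333, 158, 142, 128, 1459] [ 0.4743 -0.0353] [ 0.5921 -0.0454] -4.89
yellow [306, 373, 6, 37, 169] [ 0.3866 -0.0857] [ 0.4102 -0.0661] 39.62
copper [277, 114, 86, 88, 5830] [532.   28.2] 25.6
```

View pics/w2.png

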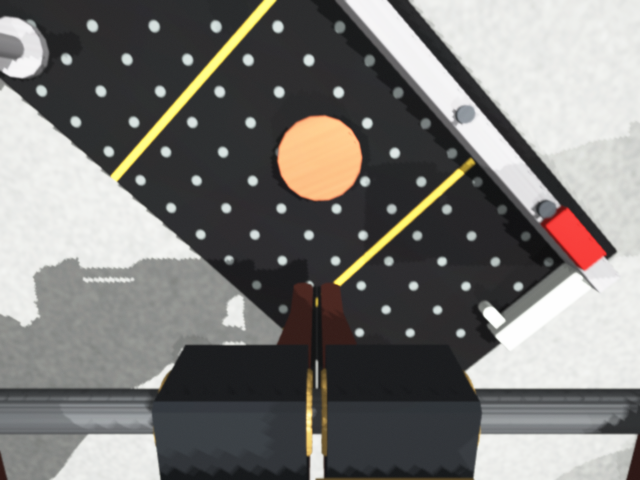

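The view shows the blank at (320,158), directly ahead of the closed fingers, and the rail foot meets the -y line at (473,160). The blank sits at about board (4,-7) mm, roughly 41 mm off the rail. I'll turn the pushing face a little more towards the rail and descend.

```bash
python3 -m crank '[[0,0,0,0.14,0],[0.0015,-0.0055,0.02,0,0],[0,0,0.035,0,0],[0,0,0.03,0,0],[0,0,0.015,0,0]]'; python3 -m crank '[[0,0,0.005,0,0],[0,0,0,0,0],[0.004,0,0,0,0],[0.004,0,0,0,0],[0.002,0,0,0,0]]'; python3 w.py w3
```

```text
time: 3.6
position: [0.4891, -0.0045, 0.1015]
tcp_rot: [[0.848, 0.53, -0.002], [0.53, -0.848, -0.001], [-0.002, 0.0, -1.0]]
ft_force: [-0.7, 0.0, 0.9]
finger_gap: 0.0002
finger_force: 0.0
time: 4.1
position: [0.4993, 0.003, 0.0986]
tcp_rot: [[0.847, 0.532, 0.002], [0.532, -0.847, 0.0], [0.002, 0.001, -1.0]]
ft_force: [-0.2, -0.0, -0.2]
finger_gap: 0.0005
finger_force: 0.0
keys ['fx', 'fy', 'cx', 'cy', 'hand_eye', 'shot'] [[-0.001, 0.959, 0.284, 0.079], [1.0, 0.001, 0.0, 0.0], [0.0, 0.284, -0.959, -0.081], [0.0, 0.0, 0.0, 1.0]] None
4.1 [0.49933476 0.00296767 0.09862263]
yellow [0, 0, 167, 282, 727] [0.4388 0.1206] [0.5703 0.1093] -4.9
yellow [9, 0, 172, 287, 754] [0.4386 0.1164] [0.5729 0.1051] -4.8
yellow [393, 178, 155, 167, 2382] [ 0.5015 -0.0369] [ 0.5921 -0.0446] -4.87
yellow [306, 370, 7, 40, 153] [ 0.4536 -0.022 ] [ 0.4711 -0.0112] 31.73
yellow [306, 397, 20, 59, 322] [ 0.4316 -0.0363] [ 0.4635 -0.0268] 16.6
copper [237, 146, 134, 134, 13951] [532.6  29.1] 25.3
copper [323, 284, 26, 49, 662] [506.9  -0.9] 10.9
```

```bash
python3 -m crank '[[0.002,0,0.0025,0,0],[0.003,0,0,0,0],[0.003,0,0,0,0],[0.003,0,0,0,0],[0.003,0,0,0,0]]'; python3 -m crank '[[0.003,0,0,0,0],[0.004,0,0,0,0],[0.004,0,0,0,0],[0.004,0,0,0,0],[0.004,0,0,0,0]]';python3 -m crank '[[0.004,0,0,0,0],[0.004,0,0,0,0],[0.003,0,0,0,0],[0.002,0,0,0,0],[0.001,0,0,0,0]]'; python3 w.py w4
```

```text
time: 4.65
position: [0.5102, 0.0103, 0.095]
tcp_rot: [[0.847, 0.532, -0.0], [0.532, -0.847, -0.0], [-0.0, -0.0, -1.0]]
ft_force: [-0.0, -1.4, -0.0]
finger_gap: 0.0001
finger_force: 0.3
time: 5.15
position: [0.5265, 0.0204, 0.0951]
tcp_rot: [[0.847, 0.532, 0.0], [0.532, -0.847, -0.0], [-0.0, 0.0, -1.0]]
ft_force: [-0.7, -0.8, -0.2]
finger_gap: -0.0003
finger_force: 0.3
time: 5.65
position: [0.5382, 0.0278, 0.0951]
tcp_rot: [[0.847, 0.532, 0.0], [0.532, -0.847, 0.0], [0.0, 0.0, -1.0]]
ft_force: [-0.6, -0.5, -0.3]
finger_gap: 0.0007
finger_force: 0.4
keys ['fx', 'fy', 'cx', 'cy', 'hand_eye', 'shot'] [[-0.001, 0.959, 0.284, 0.079], [1.0, 0.001, 0.0, 0.0], [0.0, 0.284, -0.959, -0.081], [0.0, 0.0, 0.0, 1.0]] None
5.65 [0.53821365 0.0278186  0.09512543]
yellow [18, 55, 219, 332, 2390] [0.4381 0.1186] [0.6049 0.1044] -4.87
yellow [459, 291, 78, 81, 935] [ 0.5472 -0.0408] [ 0.5922 -0.0445] -4.7
yellow [306, 371, 7, 41, 179] [0.4937 0.0037] [0.5114 0.0143] 31.02
yellow [321, 396, 6, 58, 168] [ 0.4778 -0.0145] [0.504  0.0021] 32.36
copper [237, 157, 136, 178, 15064] [562.9  42.3] 35.9
```

View pics/w4.png

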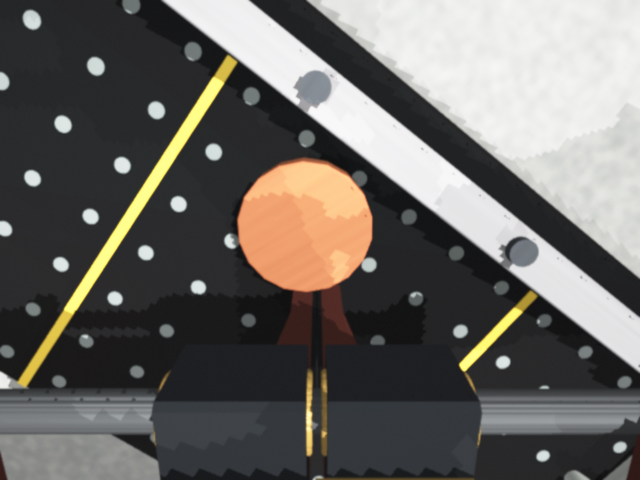

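The blank, at (305,225), rests on the fingertips and is about 7 mm from the rail. It is well clear of both yellow lines, so I'll continue gently to contact.

```bash
python3 -m crank '[[0.0015,0,0,0,0],[0.002,0,0,0,0],[0.002,0,0,0,0],[0.001,0,0,0,0],[0.0005,0,0,0,0]]'; python3 -m crank '[[0.001,0,0,0,0],[0.001,0,0,0,0],[0.001,0,0,0,0],[0,0,0,0,0],[0,0,0,0,0]]';  python3 w.py w5
```

```text
time: 6.2
position: [0.5441, 0.0315, 0.0951]
tcp_rot: [[0.847, 0.532, 0.0], [0.532, -0.847, -0.0], [0.0, 0.0, -1.0]]
ft_force: [-0.6, -1.0, 0.7]
finger_gap: 0.0002
finger_force: 0.5
time: 6.7
position: [0.5467, 0.0331, 0.0952]
tcp_rot: [[0.847, 0.532, 0.0], [0.532, -0.847, 0.0], [0.0, 0.0, -1.0]]
ft_force: [0.8, -0.0, -0.7]
finger_gap: 0.0004
finger_force: 0.0
keys ['fx', 'fy', 'cx', 'cy', 'hand_eye', 'shot'] [[-0.001, 0.959, 0.284, 0.079], [1.0, 0.001, 0.0, 0.0], [0.0, 0.284, -0.959, -0.081], [0.0, 0.0, 0.0, 1.0]] None
6.7 [0.54673078 0.03312254 0.09520863]
yellow [31, 86, 207, 303, 2237] [0.447  0.1179] [0.6043 0.1045] -4.87
yellow [465, 314, 68, 76, 662] [ 0.551  -0.0416] [ 0.5916 -0.0443] -3.77
yellow [307, 370, 6, 40, 160] [0.5031 0.0095] [0.5203 0.02  ] 31.22
yellow [322, 397, 5, 57, 156] [ 0.4863 -0.0092] [0.5121 0.007 ] 32.06
copper [237, 158, 136, 177, 14985] [571.3  47.7] 36.0
```

```bash
python3 -m crank '[[0.001,0,0,0,0],[0.001,0,0,0,0],[0.001,0,0,0,0],[0.001,0,0,0,0],[0,0,0,0,0]]';  python3 w.py w6
```

```text
time: 7.25
position: [0.5478, 0.0339, 0.0947]
tcp_rot: [[0.847, 0.531, -0.005], [0.531, -0.847, -0.002], [-0.006, -0.001, -1.0]]
ft_force: [-7.9, -3.9, 7.3]
finger_gap: 0.0004
finger_force: 4.3
keys ['fx', 'fy', 'cx', 'cy', 'hand_eye', 'shot'] [[-0.001, 0.959, 0.284, 0.079], [1.0, 0.001, 0.0, 0.0], [0.0, 0.284, -0.959, -0.081], [0.0, 0.0, 0.0, 1.0]] None
7.25 [0.54779455 0.03385845 0.09465854]
yellow [33, 89, 204, 300, 2217] [0.4483 0.1177] [0.6041 0.1044] -4.89
yellow [465, 316, 68, 73, 623] [ 0.5521 -0.0415] [ 0.5913 -0.0443] -4.14
yellow [306, 371, 7, 39, 176] [0.5039 0.0102] [0.5208 0.0202] 30.66
yellow [321, 396, 6, 58, 166] [ 0.4869 -0.0086] [0.5133 0.008 ] 32.13
copper [237, 159, 136, 173, 14905] [572.7  48.8] 35.0
```

View pics/w6.png

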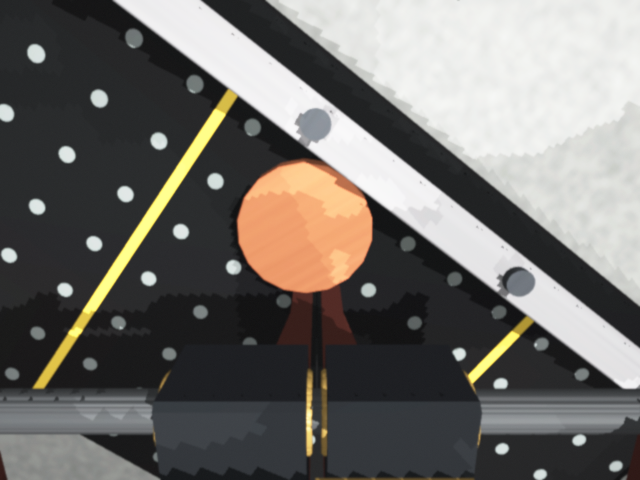

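The blank at (305,226) now touches the rail between the yellow lines, and the force has risen to 9 N. Next I'll drag it along board +y, which is tool direction (0.6,-0.8).

```bash
python3 -m crank '[[0,-0.001,0,0,0],[0.0006,-0.0016,0,0,0],[0.0012,-0.0016,0,0,0],[0.0018,-0.0024,0,0,0],[0.0018,-0.0024,0,0,0]]'; python3 -m crank '[[0.0018,-0.0024,0,0,0],[0.0018,-0.0024,0,0,0],[0.0018,-0.0024,0,0,0],[0.0018,-0.0024,0,0,0],[0.0018,-0.0024,0,0,0]]';  python3 w.py w7
```

```text
time: 7.8
position: [0.5462, 0.0435, 0.0944]
tcp_rot: [[0.847, 0.531, -0.008], [0.531, -0.848, -0.004], [-0.009, -0.001, -1.0]]
ft_force: [-12.1, -6.2, 9.4]
finger_gap: 0.0005
finger_force: 6.8
time: 8.3
position: [0.5474, 0.0586, 0.0944]
tcp_rot: [[0.847, 0.531, -0.008], [0.531, -0.847, -0.004], [-0.009, -0.001, -1.0]]
ft_force: [-12.3, -6.0, 8.7]
finger_gap: 0.0003
finger_force: 6.9
keys ['fx', 'fy', 'cx', 'cy', 'hand_eye', 'shot'] [[-0.001, 0.959, 0.284, 0.079], [1.0, 0.001, 0.0, 0.0], [0.0, 0.284, -0.959, -0.081], [0.0, 0.0, 0.0, 1.0]] None
8.3 [0.54735951 0.05856367 0.09440873]
yellow [101, 124, 196, 265, 2591] [0.4637 0.1168] [0.6043 0.1047] -4.91
yellow [524, 342, 55, 48, 443] [ 0.5629 -0.0414] [ 0.5917 -0.0443] -5.63
yellow [306, 370, 7, 35, 162] [0.5055 0.0362] [0.5206 0.0451] 30.6
yellow [321, 397, 6, 58, 187] [0.4857 0.0158] [0.5122 0.0324] 32.07
copper [487, 0, 85, 25, 516] [676.9  61.2] 13.2
copper [250, 160, 137, 170, 14895] [574.2  71.1] 33.5
```

View pics/w7.png

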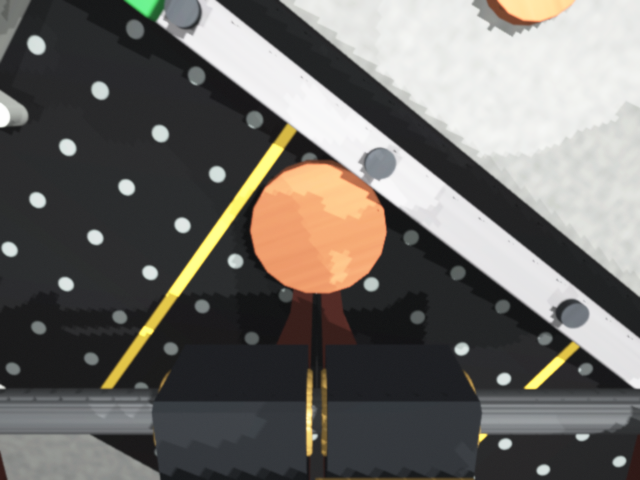

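The blank at (318,228) is still flush with the rail and is passing the +y line, with a steady 13 N. I'll continue.

```bash
python3 -m crank '[[0.0024,-0.0032,0,0,0],[0.0024,-0.0032,0,0,0],[0.0024,-0.0032,0,0,0],[0.0024,-0.0032,0,0,0],[0.0024,-0.0032,0,0,0]]'; python3 -m crank '[[0.0024,-0.0032,0,0,0],[0.0024,-0.0032,0,0,0],[0.0024,-0.0032,0,0,0],[0.0024,-0.0032,0,0,0],[0.0024,-0.0032,0,0,0]]'; python3 -m crank '[[0.0024,-0.0032,0,0,0],[0.0024,-0.0032,0,0,0],[0.0024,-0.0032,0,0,0],[0.0024,-0.0032,0,0,0],[0.0018,-0.0024,0,0,0]]';  python3 w.py w8
```

```text
time: 8.85
position: [0.5489, 0.0786, 0.0943]
tcp_rot: [[0.847, 0.531, -0.008], [0.531, -0.847, -0.004], [-0.009, -0.001, -1.0]]
ft_force: [-13.3, -5.7, 9.4]
finger_gap: 0.0005
finger_force: 7.0
time: 9.35
position: [0.5506, 0.0985, 0.0943]
tcp_rot: [[0.847, 0.531, -0.008], [0.531, -0.847, -0.004], [-0.009, -0.001, -1.0]]
ft_force: [-13.1, -5.9, 9.7]
finger_gap: 0.0007
finger_force: 7.0
time: 9.85
position: [0.5523, 0.1177, 0.0943]
tcp_rot: [[0.847, 0.531, -0.008], [0.531, -0.847, -0.004], [-0.009, -0.001, -1.0]]
ft_force: [-13.3, -5.7, 9.5]
finger_gap: 0.0003
finger_force: 6.9
keys ['fx', 'fy', 'cx', 'cy', 'hand_eye', 'shot'] [[-0.001, 0.959, 0.284, 0.079], [1.0, 0.001, 0.0, 0.0], [0.0, 0.284, -0.959, -0.081], [0.0, 0.0, 0.0, 1.0]] None
9.85 [0.55225832 0.11772602 0.09433828]
yellow [341, 218, 78, 94, 1231] [0.5571 0.1087] [0.6043 0.105 ] -4.53
yellow [306, 371, 7, 38, 172] [0.5086 0.0943] [0.5251 0.1041] 30.82
yellow [322, 402, 5, 52, 155] [0.4912 0.0752] [0.5149 0.0902] 32.13
yellow [583, 434, 55, 46, 403] [ 0.5436 -0.0397] [ 0.5763 -0.0422] -4.51
copper [596, 33, 44, 93, 2980] [683.  75.] 14.5
copper [250, 160, 138, 136, 14230] [583.5 137.2] 25.8
```

View pics/w8.png

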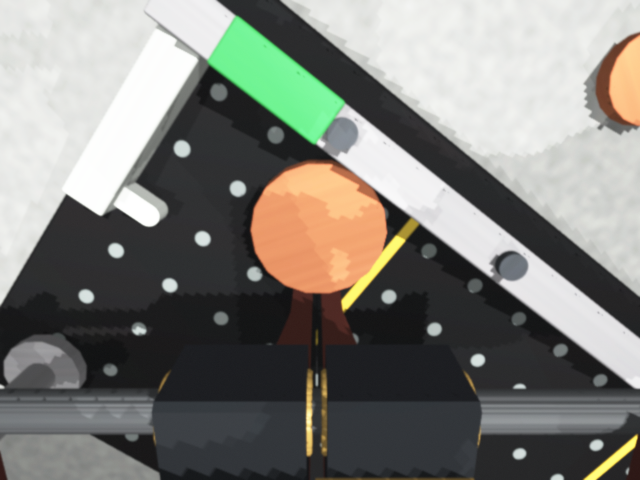

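The blank at (319,228) is flush with the rail at board y of about 106 mm, so about 39 mm remains. The path into the pocket is clear, and the post passes below the gripper body.

```bash
python3 -m crank '[[0.0024,-0.0032,0,0,0],[0.0024,-0.0032,0,0,0],[0.0024,-0.0032,0,0,0],[0.0024,-0.0032,0,0,0],[0.0024,-0.0032,0,0,0]]'; python3 -m crank '[[0.0024,-0.0032,0,0,0],[0.0024,-0.0032,0,0,0],[0.0018,-0.0024,0,0,0],[0.0012,-0.0016,0,0,0],[0.0006,-0.0008,0,0,0]]';  python3 w.py w9
```

```text
time: 10.4
position: [0.5539, 0.1376, 0.0943]
tcp_rot: [[0.847, 0.531, -0.008], [0.531, -0.847, -0.004], [-0.009, -0.001, -1.0]]
ft_force: [-12.9, -5.8, 8.7]
finger_gap: 0.0006
finger_force: 7.0
time: 10.9
position: [0.5551, 0.1518, 0.0943]
tcp_rot: [[0.847, 0.532, -0.008], [0.532, -0.847, -0.004], [-0.009, -0.001, -1.0]]
ft_force: [-12.3, -5.4, 9.3]
finger_gap: 0.0001
finger_force: 6.9
keys ['fx', 'fy', 'cx', 'cy', 'hand_eye', 'shot'] [[-0.001, 0.959, 0.284, 0.079], [1.0, 0.001, 0.0, 0.0], [0.0, 0.284, -0.959, -0.081], [0.0, 0.0, 0.0, 1.0]] None
10.9 [0.5550573  0.15176843 0.09427178]
yellow [407, 268, 76, 77, 1022] [0.5612 0.1086] [0.6042 0.1048] -5.02
yellow [306, 372, 7, 38, 174] [0.5111 0.128 ] [0.5275 0.1379] 31.07
yellow [306, 423, 17, 37, 313] [0.4887 0.1114] [0.5055 0.1227] 33.77
copper [250, 161, 138, 134, 14142] [586.9 170.6] 25.4
```

View pics/w9.png

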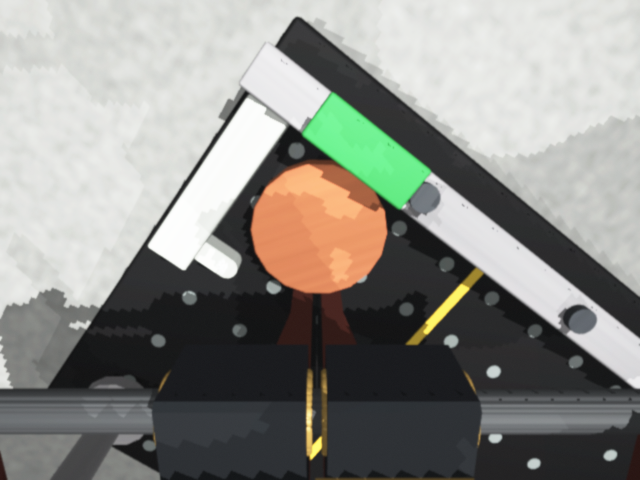

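The blank at (319,228) is inside the pocket mouth, about 5 mm short of the stop. I'll creep it home.

```bash
python3 -m crank '[[0.0006,-0.0008,0,0,0],[0.0006,-0.0008,0,0,0],[0.0006,-0.0008,0,0,0],[0.0006,-0.0008,0,0,0],[0,0,0,0,0]]'; python3 -m crank '[[0.0003,-0.0004,0,0,0],[0.0003,-0.0004,0,0,0],[0.0003,-0.0004,0,0,0],[0.0003,-0.0004,0,0,0],[0,0,0,0,0]]';  python3 w.py w10
```

```text
time: 11.45
position: [0.5554, 0.1558, 0.0943]
tcp_rot: [[0.847, 0.532, -0.008], [0.532, -0.847, -0.004], [-0.009, -0.001, -1.0]]
ft_force: [-12.6, -5.0, 9.6]
finger_gap: 0.0004
finger_force: 6.7
time: 11.95
position: [0.5556, 0.1576, 0.0943]
tcp_rot: [[0.847, 0.532, -0.008], [0.532, -0.847, -0.004], [-0.009, -0.001, -1.0]]
ft_force: [-12.7, -5.4, 9.7]
finger_gap: 0.0007
finger_force: 6.8
keys ['fx', 'fy', 'cx', 'cy', 'hand_eye', 'shot'] [[-0.001, 0.959, 0.284, 0.079], [1.0, 0.001, 0.0, 0.0], [0.0, 0.284, -0.959, -0.081], [0.0, 0.0, 0.0, 1.0]] None
11.95 [0.55557839 0.15761404 0.0943121 ]
yellow [424, 276, 70, 70, 947] [0.5655 0.1083] [0.6043 0.1048] -5.09
yellow [306, 372, 7, 38, 172] [0.5115 0.1339] [0.5281 0.1436] 30.35
yellow [309, 448, 18, 29, 228] [0.4796 0.1141] [0.4971 0.1159] 6.12
copper [250, 160, 138, 135, 14120] [587.6 176.4] 25.5
```

```bash
python3 -m crank '[[0.0003,-0.0004,0,0,0],[0.0003,-0.0004,0,0,0],[0.0003,-0.0004,0,0,0],[0.0003,-0.0004,0,0,0],[0,0,0,0,0]]';  python3 w.py w11|tail -1
```

```text
time: 12.5
position: [0.5556, 0.1581, 0.0943]
tcp_rot: [[0.847, 0.531, -0.009], [0.531, -0.847, -0.006], [-0.011, 0.001, -1.0]]
ft_force: [-13.0, -9.1, 11.4]
finger_gap: 0.0004
finger_force: 8.2
copper [250, 160, 138, 135, 14099] [587.4 176.7] 25.4
```

```bash
python3 -m crank '[[0.0003,-0.0004,0,0,0],[0.0003,-0.0004,0,0,0],[0,0,0,0,0],[-0.001,0,0,0,0],[-0.001,0,0,0,0]]'; python3 -m crank '[[-0.001,0,0,0,0],[-0.002,0,0,0,0],[-0.004,0,0,0,0],[-0.008,0,0,0,0],[-0.01,0,0,0,0]]'; python3 -m crank '[[0,0,-0.02,0,0],[0,0,-0.03,0,0],[0,0,-0.03,0,0],[0,0,-0.02,0,0],[0,0,0,0,0]]'; python3 w.py w12
```

```text
time: 13.05
position: [0.5552, 0.1581, 0.0943]
tcp_rot: [[0.848, 0.53, -0.006], [0.53, -0.848, -0.005], [-0.008, 0.001, -1.0]]
ft_force: [-6.8, -6.1, 5.5]
finger_gap: 0.0006
finger_force: 4.9
time: 13.55
position: [0.5363, 0.1482, 0.0953]
tcp_rot: [[0.847, 0.532, 0.001], [0.532, -0.847, 0.001], [0.001, -0.0, -1.0]]
ft_force: [-0.4, 0.1, 1.0]
finger_gap: 0.0005
finger_force: 0.0
time: 14.05
position: [0.5375, 0.1483, 0.1982]
tcp_rot: [[0.847, 0.532, 0.005], [0.532, -0.847, 0.001], [0.005, 0.002, -1.0]]
ft_force: [0.3, 0.6, -0.8]
finger_gap: 0.0004
finger_force: 0.0
keys ['fx', 'fy', 'cx', 'cy', 'hand_eye', 'shot'] [[-0.001, 0.959, 0.284, 0.079], [1.0, 0.001, 0.0, 0.0], [0.0, 0.284, -0.959, -0.081], [0.0, 0.0, 0.0, 1.0]] None
14.05 [0.53746459 0.14827773 0.19815254]
yellow [340, 187, 94, 115, 832] [0.5106 0.1127] [0.6048 0.1048] -4.81
yellow [522, 317, 77, 73, 508] [ 0.522 -0.038] [ 0.592  -0.0442] -5.02
yellow [306, 371, 7, 38, 176] [0.4264 0.0847] [0.453  0.1004] 30.63
copper [0, 0, 80, 57, 3412] [564.  340.5] 26.1
copper [543, 71, 63, 59, 2368] [687.4  70.2] 17.5
copper [277, 109, 86, 87, 5866] [586.6 176.4] 25.3
copper [323, 284, 28, 49, 584] [508.2 113.5] 18.4
```

View pics/w12.png

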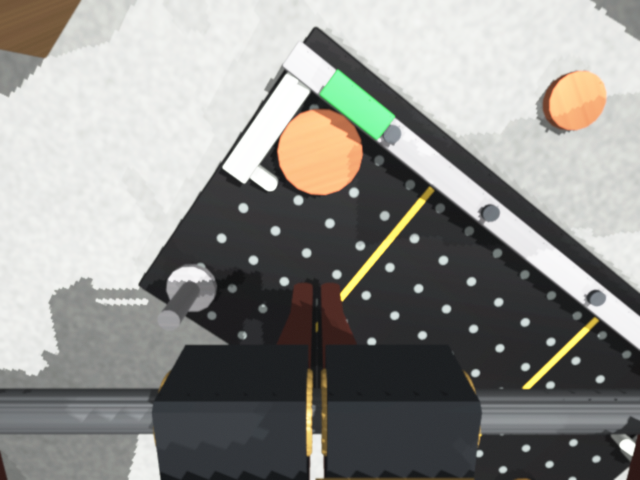

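The blank at (320,152) sits against both the rail and the stop. I measure it at (586.6,176.4) mm against an expected (586.0,176.0). The post is undisturbed and the tool is clear, so I'm handing in.

```bash
python3 -c "
from workcell import arm
print(arm.close_job())"
```

```text
the job is handed in; nothing more can be done
None
```

The copper blank touched the rail between the yellow lines, stayed against it all the way, and is home in the green pocket, within about 1 mm of where I expected it; I handed the job in at about 14 s, and the system did not return a verdict.

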